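# Set the press spindle flat-up in the V-stand

### The job

Take the fruit press's spindle out from under the shelf of the drying rack and lay it in the two notches of the V-stand, about centred, then roll it as far as it takes for the flat on its end to face straight up. Leave it lying in the notches on its own, do not drop it or let it touch the bench, and do not push about the bottles, the beaker or the half apple.

Things in the scene. Friction and masses are not known exactly. Their poses are not given: they have to be found in the camera images.
- spindle: Plain hollow steel round bar, 26 mm diameter, 210 mm long, about 0.3 kg; z runs along it. Origin on its axis, middle of the 170 mm fully round part. The last 40 mm (z = 85 to 125 mm) is a D section with one flat, which faces the body's +x. Centre of mass 5 mm towards that end. Starts loose in the rack's notches, z about along the rack's y; gripped there and turned, it rolls in place.
- flat (a point): Middle of the spindle's flat: 4 mm from the axis in the body's +x, at z = 107 mm; its x axis is the flat's outward direction. A dark 8 mm hole goes through here and comes out of the round back opposite. At the start the flat faces away from the robot (the rack's +x), about level or turned down by up to 85 degrees from there.
- rack: White drying rack, fixed, on the left or right. Origin on the bench below the middle of the bar's place; x level, away from the robot (open side), z up, y along the notches. Base plate 10 mm thick. Two V-notched uprights, 20 mm thick, 58 mm wide in x, 84 mm high, centred at y = -60 and +60 mm (100 mm free between), hold the bar's axis 85 mm up at x = 0 and its origin within 6 mm of the middle.
- shelf_edge (a point): Middle of the lower far edge of the rack's clear plastic top shelf: 190 mm above the bench, at the rack's x = -20 mm, axes as the rack's. The shelf is 12 mm thick, reaches 95 mm from there towards the robot (-x), is 170 mm long, on two 12 mm posts at rack x = -102, y = -70 and +70 mm. It leaves room for a hand on the bar only if that leans over to the far side (+x) by some 30 to 45 degrees.
- stand: Dark steel V-stand, fixed, on the other side from the rack, open above. Origin on the bench under its middle; z up, x away from the robot, y along the notches. Base plate 90 x 170 x 10 mm. Two 90 degree V-notched uprights, 20 mm thick, 58 mm wide in x, 84 mm high, centred at y = -60 and +60 mm (100 mm free between). A bar in them has its axis level along y, 85 mm up, at x = 0.
- bottle_a: Bystander: small amber bottle, 38 mm diameter, 75 mm high, standing on the rack's shelf. Origin at its underside.
- bottle_b: Bystander: amber bottle, 42 mm diameter, 85 mm high, standing on the bench beyond the stand. Origin at its underside.
- beaker: Bystander: glass beaker, 52 mm diameter, 70 mm high, on the bench beyond and between rack and stand. Origin at its underside.
- half_apple: Bystander: half an apple, cut face down, 72 mm diameter, 34 mm high, on the bench close to the robot. Origin at its underside.
There are look-alikes about, which are no part of the job. What is meant by the part that bears spindle is not green, and is the smaller of those in its own colour.

How it is judged:
By the outcome, as a careful person would: the job done as asked, in the order asked, and still so for the second after the job is handed in, with the robot touching nothing.
It also fails if it takes over 64 s, if anything falls off the work surface, if the arm or the gripper's body presses on something with over 40 N, if the wrist force passes 120 N, or if a joint passes its speed limit or range.

### The arm

A 7-joint arm with a two-finger parallel gripper is mounted at the origin on the work surface. World frame = base frame: x ahead of the robot, y to its left, z up, the work surface at z = 0. Lengths are in m, angles in rad, forces in N, time in s.
With the tool pointing down it reaches from about 0.4 to 0.875 m from the base axis. Payload 19.3 kg.
Tool frame: the origin (TCP) lies midway between the tips of the shut fingers; the grasp point (between the pads) lies 19 mm behind it; z points along the fingers, y is the line along which they close (so a half turn about z gives the same grasp; the last joint's range is limited). The gripper opens to 85 mm and grips with 20 to 120 N. Pads are 22 mm wide; open, the fingers measure 114 mm over their backs; the gripper's body (76 mm by 85 mm) begins 54 mm behind the grasp point. The pads swing forward as they close: fully open they stand 13 mm farther back than shut.
Start: joints at [-0.07, 0.521, -0.036, 1.599, 0.021, 1.021, -0.113], TCP at [0.625, -0, 0.231] pointing down, gripper open.
Joint ranges: [-2.91, 2.91], [-0.3, 2.13], [-1.5, 1.42], [0.17, 2.43], [-1.26, 4.41], [0.16, 1.93], [-2.52, 2.52]. Speed limits (rad/s): [1.89, 1.89, 2.39, 2.39, 3.01, 3.01, 3.01].

### API

Orientations are given as [roll, pitch, yaw] about the fixed x, y, z axes, in that order (R = Rz(yaw) Ry(pitch) Rx(roll)).
In Python, from workcell import bot gives the robot as it stands.
- The arm moves only by the tool move_arm, never from a script. Its argument "series" is a list of rows, each a list of 3 entries, a list of its own where there are three numbers: the shift along the tool's x, y, z in cm, then the turn, a rotation vector about the tool's x, y, z in rad, then the opening in per cent of the stroke, from 0 (shut) to 100 (fully open). A call has 1 to 20 rows; each row is the pose to reach, as a shift and turn from the pose commanded when the call began, along the tool's axes at that moment; what a row does not reach only later rows make up. A row lasts 1/12 s, in which the tool goes at most 41.7 mm and 7.16 degrees, less where a joint would pass 70% of its speed; a pose out of reach is approached as far as the arm can. A call with a gripper value outside its range is refused whole. The fingers move at their own pace and stop on an object; "squeeze" is the grip in N (left out, the last holds). Time passes only in rows, so rows that repeat a pose let the fingers close. It gives the time, the measured TCP pose, the force, the opening and the grip force at its end, in the units of the state.
- bot.observe(): the state, without advancing time (a new reading comes with each control period).
- bot.grab_frame(name): name is "scene" or "side" or "wrist"; returns (picture, depth): 420x560x3 uint8, red, green, blue; 420x560 float32, m along the optical axis (not along the pixel's ray), 0 where there is no reading.
- bot.camera_params(name): a dict with "fovy" (degrees; the focal length in pixels is half the picture's height over the tangent of half this angle, whatever the lens; pixels are square), "cx", "cy" (the principal point, pixels), "dist_coeffs" ([k1, k2, p1, p2, k3] as OpenCV has them; the pictures are not rectified), "R" (3x3) and "t" (3): a world point X has camera coordinates R X + t; the wrist camera has in their place "tool_from_camera" (4x4, takes a point from camera to tool coordinates, whose origin is the TCP and whose axes are the flange's). Camera axes: x right, y down, z forward; pixel columns grow to the right and rows downward; lengths in m; the calibration is good to about 2 mm. A picture is of the moment at which its call begins: read the wrist's pose just before it. camera_params takes no time and is no camera call.
- bot.job_done(): hands the job in; it is judged then, once.
Trained networks look in the newest picture that a camera, given by its name, has taken for a name from the list of things; names that differ only in an ending like _2 or _b are one class to them, and where a whole thing is asked for, a point or a joint stands for the part that bears it (a point fixed in the world has none). Each returns a list of dicts, best first, with "conf" (0 to 1); they miss things now and then, are a little off and sometimes report something else, mostly with a low value. They report only what shows in the picture. A call takes as long as a camera call. They do not tell look-alikes from the thing itself.
- bot.find_in(camera, thing): "bbox" ([left, top, right, bottom] in pixels, round what is visible of it).
- bot.trace(camera, thing): "mask" (420x560 bool, what is visible of it) and "bbox" ([left, top, right, bottom] in pixels, round what is visible of it).
The state is a dict: "clock": time; "qpos": joint angles; "qd": joint speeds; "joint_efforts": joint torques, N m; "position": TCP position; "tool_rot": TCP orientation; "force": force on the tool from outside, world axes, zero at the start; "moment": the same for the moment, N m; "grip_width": finger opening in m; "finger_force": force on a finger pad.
Only numpy, scipy, OpenCV 4.12 (cv2) and the standard library are available. Lean on these libraries where they do the work, as an engineer would, in place of code of your own. Each camera call takes 0.05 s, during which the arm holds its last target. There are 200 camera calls.

## Working session

There is one attempt and no reset: what is moved stays moved. The work goes in short steps, Python scripts to look and compute and a tool call to move; the robot and the scene stay as the last step left them, time stands still between calls to the robot, and variables do not carry over. Pictures are saved under pics/ and viewed, at most 10 in all, crops included, and the job is handed in when it is done.

Besides the shell and the picture viewer there is one more tool, called after ">>>" as name([rows], argument=value, ...), one row to a line, values as JSON. move_arm: Moves the arm, as the interface text tells. Its arguments: {"type":"object","properties":{"series":{"type":"array"},"squeeze":{"type":"number"}},"required":["series"]}

```bash
mkdir -p pics; ls; cat > h.py <<'E'
import numpy as np, cv2
from workcell import bot
from scipy.spatial.transform import Rotation as Ro
def cam(name, st=None):
    p=bot.camera_params(name); f=210/np.tan(np.radians(p["fovy"])/2)
    K=np.array([[f,0,p["cx"]],[0,f,p["cy"]],[0,0,1]]); D=np.array(p["dist_coeffs"],float)
    if "R" in p: R=np.array(p["R"]);t=np.array(p["t"])
    else:
        T=np.array(p["tool_from_camera"]); st=st or bot.observe()
        Rw=Ro.from_euler('xyz',st["tool_rot"]).as_matrix()
        Rc=Rw@T[:3,:3]; tc=Rw@T[:3,3]+np.array(st["position"]); R=Rc.T; t=-R@tc
    return K,D,R,t
def pts(name,depth,mask=None,st=None):
    K,D,R,t=cam(name,st)
    v,u=np.nonzero((depth>0)&(mask if mask is not None else True))
    n=cv2.undistortPoints(np.c_[u,v].astype(np.float64)[:,None],K,D)[:,0]
    z=depth[v,u].astype(float); X=np.c_[n*z[:,None],z]
    return (X-t)@R, np.c_[u,v]
def proj(name,X,st=None):
    K,D,R,t=cam(name,st)
    return cv2.projectPoints(np.atleast_2d(X).astype(float),cv2.Rodrigues(R)[0],t,K,D)[0][:,0]
E
python3 - <<'E'
from h import *
import pickle
o={}
for c in ("scene","side"):
    im,d=bot.grab_frame(c); cv2.imwrite(f"pics/{c}.png",im[:,:,::-1]); np.savez(f"{c}.npz",im=im,d=d)
    for th in ("spindle","flat","rack","stand","shelf_edge","bottle_a","beaker","half_apple"):
        try: r=bot.trace(c,th)
        except Exception as e: print(c,th,e); continue
        for x in r:
            P,_=pts(c,d,x["mask"])
            print(c,th,round(x["conf"],2),np.round(x["bbox"]),np.round(np.median(P,0),3) if len(P) else None, np.round(np.percentile(P,[3,97],0),3).tolist() if len(P) else None)
        o[c,th]=r
pickle.dump(o,open("seg.pkl","wb"))
print(bot.observe())
E
```

```text
pics
scene spindle 0.76 [167. 145. 217. 208.] [ 0.232 -0.31   0.03 ] [[0.069, -0.348, 0.007], [0.346, -0.277, 0.038]]
scene spindle 0.72 [367. 175. 414. 209.] [0.151 0.356 0.02 ] [[0.088, 0.25, -0.002], [0.266, 0.398, 0.028]]
scene spindle 0.64 [329. 226. 406. 237.] [0.466 0.23  0.094] [[0.445, 0.137, 0.079], [0.483, 0.332, 0.101]]
scene flat 0.98 [325. 228. 407. 241.] [0.465 0.232 0.094] [[0.444, 0.138, 0.077], [0.483, 0.331, 0.101]]
scene flat 0.84 [165. 146. 218. 208.] [ 0.227 -0.309  0.03 ] [[0.069, -0.351, 0.0], [0.345, -0.277, 0.038]]
scene flat 0.73 [367. 172. 417. 208.] [0.151 0.356 0.021] [[0.111, 0.251, 0.007], [0.266, 0.396, 0.028]]
scene rack 0.8 [323. 171. 394. 271.] [0.435 0.22  0.053] [[0.352, 0.134, 0.006], [0.511, 0.293, 0.203]]
scene stand 0.74 [190. 208. 250. 252.] [ 0.465 -0.175  0.012] [[0.411, -0.245, 0.004], [0.505, -0.096, 0.084]]
scene shelf_edge 0.62 [324. 174. 394. 268.] [0.435 0.219 0.053] [[0.351, 0.135, 0.006], [0.51, 0.292, 0.203]]
scene bottle_a 0.87 [220. 252. 236. 280.] [ 0.587 -0.11   0.05 ] [[0.528, -0.131, 0.001], [0.598, -0.093, 0.087]]
scene bot
[... 1945 characters left out ...]
 0.9, 'qpos': array([-0.07020212,  0.52137774, -0.03628133,  1.59944482,  0.02119397,
        1.02107298, -0.11279571]), 'qd': array([-0.00116799, -0.00065217,  0.00097487, -0.00142858, -0.00113604,
       -0.0006242 , -0.00174314]), 'joint_efforts': array([ 3.16077530e-04, -9.26836681e+01,  1.97937369e+00, -3.70244908e+01,
        1.80628092e-02,  2.11099476e-03, -1.50758146e-04]), 'position': array([ 6.25032806e-01, -2.86450321e-05,  2.31324657e-01]), 'tool_rot': array([ 3.14151131e+00, -5.06654473e-06,  1.57073947e+00]), 'force': array([ 0.20450024, -0.07831789,  0.49318329]), 'moment': array([-0.02638234,  0.01739862,  0.0238694 ]), 'finger_force': 0.0, 'grip_width': 0.08511000157761879}
```

```bash
python3 - <<'E'
import cv2,numpy as np
a=cv2.imread("pics/scene.png")[130:360,130:440]; b=cv2.imread("pics/side.png")[150:415,150:440]
a=cv2.resize(a,None,fx=2,fy=2,interpolation=3)
cv2.imwrite("pics/scene_c.png",a); cv2.imwrite("pics/side_c.png",cv2.resize(b,None,fx=2,fy=2,interpolation=3))
E
```

```text
(no output)
```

View pics/scene_c.png

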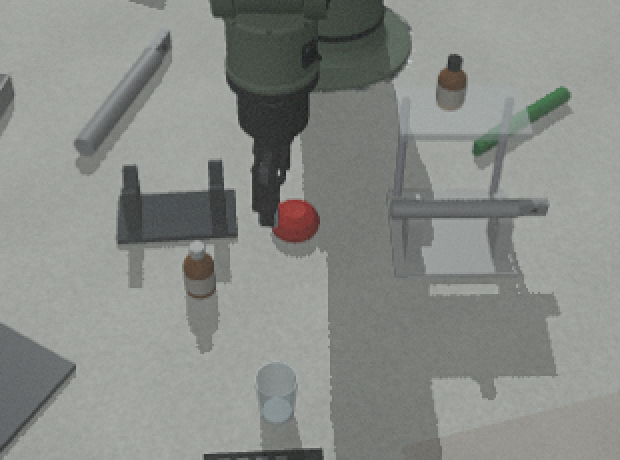

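View pics/side_c.png

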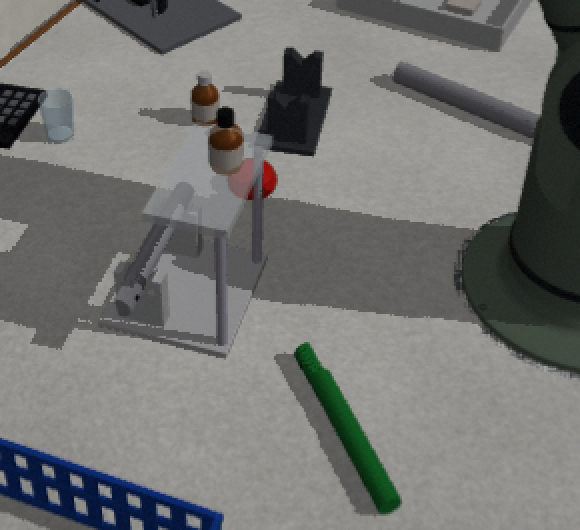

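Candidates, in full scene-picture pixels:
- grey bar in the rack at (365,232), with its D end to the right (+y)
- larger grey bar on the bench at (192,177)
- green bar on the bench at (390,190)

The one meant is the grey bar in the rack: it isn't green, and it is the smaller grey one. Next I fit the poses and check the choice in a close crop.

```bash
python3 - <<'E'
from h import *
import pickle
from scipy.optimize import least_squares
o=pickle.load(open("seg.pkl","rb"))
A=[]
for c,th,i in (("scene","flat",0),("side","flat",0)):
    d=np.load(c+".npz")["d"]; m=cv2.erode(o[c,th][i]["mask"].astype(np.uint8),np.ones((2,2)))>0
    P,_=pts(c,d,m); k=(P[:,2]>.06)&(P[:,2]<.115)&(P[:,0]>.41); P=P[k]
    def f(p,P=P):
        q=np.c_[p[0]+p[1]*(P[:,1]-.23),P[:,1],np.full(len(P),p[2])]
        u=np.array([p[1],1,0])/np.hypot(p[1],1); w=P-q; w-=np.outer(w@u,u)
        return np.linalg.norm(w,axis=1)-.013
    k=P[:,1]<.28
    r=least_squares(lambda p:f(p,P[k]),[.465,0,.085],loss="soft_l1",f_scale=.002)
    print(c,len(P),"x@y=.23,slope,z",r.x.round(4),"yrange",np.percentile(P[:,1],[0,1,3,97,99,100]).round(4),"res",np.std(r.fun).round(4))
    A.append(P)
for c in ("scene","side"):
    d=np.load(c+".npz")["d"]
    for th,z0 in (("stand",1),("rack",1)):
        P,_=pts(c,d,o[c,th][0]["mask"])
        for lo,hi in ((.003,.018),(.07,.088)):
            Q=P[(P[:,2]>lo)&(P[:,2]<hi)]
            if len(Q)<8: continue
            r=cv2.minAreaRect((Q[:,:2]*1000).astype(np.float32)); print(c,th,lo,len(Q),r, np.percentile(Q,[2,98],0).round(3).tolist())
for c,b in (("scene",(310,150,425,280)),("side",(190,200,300,335))):
    im=np.load(c+".npz")["im"][b[1]:b[3],b[0]:b[2],::-1]; cv2.imwrite(f"pics/{c}_z.png",cv2.resize(im,None,fx=3.8,fy=3.8,interpolation=2))
a=cv2.imread("pics/scene_z.png");b=cv2.imread("pics/side_z.png");h=max(len(a),len(b))
z=[cv2.copyMakeBorder(i,0,h-len(i),0,0,0) for i in (a,b)]
w=np.hstack(z);s=min(800/w.shape[1],600/w.shape[0],1);cv2.imwrite("pics/zoom.png",cv2.resize(w,None,fx=s,fy=s))
for c in("scene","side"): print(c,cam(c)[0][0,0],(-cam(c)[2].T@cam(c)[3]).round(2))
print(bot.camera_params("wrist")["tool_from_camera"],bot.camera_params("wrist")["fovy"])
E
```

```text
scene 672 x@y=.23,slope,z [ 0.4591 -0.1459  0.0855] yrange [0.1326 0.1368 0.141  0.3312 0.336  0.3391] res 0.0026
side 454 x@y=.23,slope,z [ 0.4579 -0.145   0.0846] yrange [0.2049 0.2125 0.2188 0.3394 0.3404 0.3415] res 0.0013
scene stand 0.003 1135 ((436.9468688964844, -177.99188232421875), (131.74462890625, 170.29103088378906), 10.77535629272461) [[0.405, -0.253, 0.005], [0.509, -0.091, 0.016]]
scene stand 0.07 238 ((454.4740295410156, -173.5526123046875), (63.30327224731445, 140.2876434326172), 11.854822158813477) [[0.417, -0.244, 0.07], [0.496, -0.101, 0.087]]
scene rack 0.003 1576 ((382.2633972167969, 211.68304443359375), (272.0928955078125, 172.54173278808594), 5.6666340827941895) [[0.352, 0.137, 0.005], [0.518, 0.301, 0.016]]
scene rack 0.07 164 ((425.9377136230469, 214.59078979492188), (135.71585083007812, 146.08041381835938), 7.640979290008545) [[0.354, 0.134, 0.071], [0.5, 0.292, 0.088]]
side stand 0.003 473 ((450.73504638671875, -171.5111083984375), (93.45128631591797, 179.4849853515625), 12.468855857849121) [[0.393, -0.251, 0.005], [0.503, -0.089, 0.017]]
side stand 0.07 
[... 162 characters left out ...]
rack 0.003 2175 ((446.07000732421875, 96.49857330322266), (163.4722900390625, 421.57696533203125), 8.997275352478027) [[0.343, 0.136, 0.005], [0.487, 0.308, 0.015]]
side rack 0.07 205 ((414.9848327636719, 216.52182006835938), (138.8878631591797, 148.6079559326172), 4.992942810058594) [[0.342, 0.14, 0.07], [0.477, 0.295, 0.087]]
scene 519.7992415714474 [1.45 0.14 1.08]
side 485.3594667763428 [-0.    0.94  0.89]
[[-1.75364632e-04 -9.54892170e-01 -2.96952711e-01  7.51263954e-02]
 [ 9.99999975e-01 -1.26576246e-04 -1.83524041e-04 -2.60358475e-04]
 [ 1.37658511e-04 -2.96952736e-01  9.54892168e-01 -1.43177385e-01]
 [ 0.00000000e+00  0.00000000e+00  0.00000000e+00  1.00000000e+00]] 61.88781546495728
```

View pics/zoom.png

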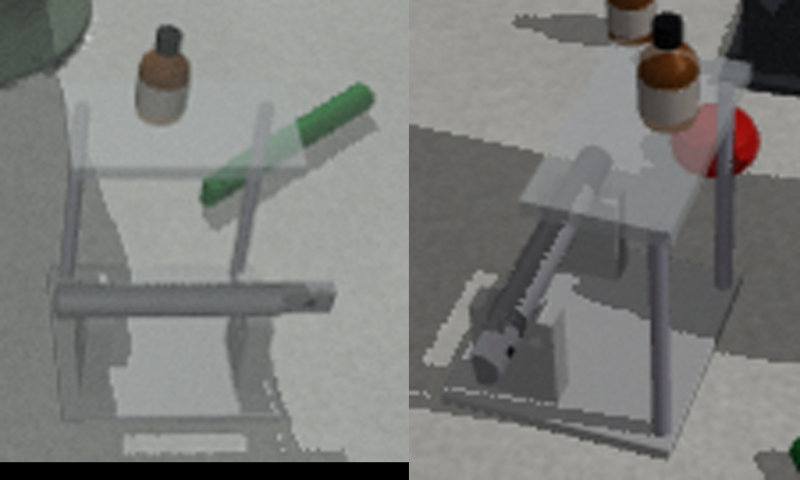

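The zoom shows the steel bar in the rack with its D end and hole at the +y end (zoom px (312,300)). That confirms the choice. The hole also shows from the robot's side (zoom px (510,350)), which is the round back, so the flat faces away from the robot and down.

```bash
cat >> h.py <<'E'
def toolR(yaw,lean):  # tool x along bar z, leaning to +x by lean
    return Ro.from_euler('z',yaw)*Ro.from_euler('y',lean)*Ro.from_matrix(np.array([[0,1,0],[1,0,0],[0,0,-1.]]))
def goal(P,R,st=None):
    st=st or bot.observe(); C=Ro.from_euler('xyz',st["tool_rot"])
    return (C.inv().apply(np.array(P)-st["position"])*100).round(2).tolist(),(C.inv()*R).as_rotvec().round(3).tolist()
E
python3 - <<'E'
from h import *
B=np.array([.4600,.220,.085])
for L in (35,40):
  R=toolR(.145,np.radians(L)); z=R.apply([0,0,1])
  print(L,goal(B+z*.022-z*.13,R),(B+z*.022-z*.13).round(3))
E
```

```text
35 ([22.9, -10.38, 5.78], [0.61, -0.044, -0.141]) [0.521 0.229 0.173]
40 ([23.01, -9.64, 6.36], [0.697, -0.051, -0.139]) [0.529 0.23  0.168]
```

>>> move_arm([
  [[6,-2,1],[0.12,-0.01,-0.03],100],
  [[12,-4,2],[0.24,-0.02,-0.06],100],
  [[18,-6,4],[0.4,-0.03,-0.1],100],
  [[23,-9.6,6.4],[0.52,-0.04,-0.12],100],
  [[23,-9.6,6.4],[0.697,-0.051,-0.139],100],
  [[23,-9.6,6.4],[0.697,-0.051,-0.139],100],
  [[23,-9.6,6.4],[0.697,-0.051,-0.139],100],
  [[23,-9.6,6.4],[0.697,-0.051,-0.139],100],
  [[23,-9.6,6.4],[0.697,-0.051,-0.139],100],
  [[23,-9.6,6.4],[0.697,-0.051,-0.139],100],
  [[23,-9.6,6.4],[0.697,-0.051,-0.139],100],
  [[23,-9.6,6.4],[0.697,-0.051,-0.139],100],
])

```text
clock: 1.9
position: [0.5297, 0.2291, 0.1681]
tool_rot: [-2.445, 0.0, 1.714]
force: [0.2, -0.2, 0.6]
grip_width: 0.0854
finger_force: 0.0
```

```bash
python3 - <<'E'
from h import *
st=bot.observe(); print(st["position"],st["tool_rot"],toolR(.145,np.radians(40)).as_euler('xyz'),st["qpos"].round(2),st["clock"])
im,d=bot.grab_frame("wrist"); np.savez("w1.npz",im=im,d=d); cv2.imwrite("pics/w1.png",im[:,:,::-1])
for th in("spindle","flat"):
  for r in bot.trace("wrist",th):
    m=cv2.erode(r["mask"].astype(np.uint8),np.ones((3,3)))>0
    P,_=pts("wrist",d,m,st); print(th,r["conf"],r["bbox"],len(P),np.percentile(P,[2,50,98],0).round(3).tolist() if len(P) else 0)
im,d=bot.grab_frame("side");np.savez("side2.npz",im=im,d=d)
E
```

```text
[0.52965208 0.22908467 0.16813708] [-2.44499029e+00  4.75662599e-04  1.71433759e+00] [-2.44346095  0.          1.71579633] [-0.35  0.92 -0.13  1.2  -0.1   1.69 -0.3 ] 1.9
spindle 0.62 [253.7, 12.6, 295.0, 307.7] 9383 [[0.442, 0.14, 0.078], [0.463, 0.252, 0.095], [0.483, 0.335, 0.099]]
spindle 0.58 [120.9, 3.3, 197.8, 110.7] 1920 [[0.148, 0.249, 0.009], [0.201, 0.311, 0.022], [0.259, 0.359, 0.027]]
flat 0.86 [253.9, 18.5, 295.9, 306.9] 9258 [[0.443, 0.14, 0.078], [0.463, 0.253, 0.095], [0.483, 0.335, 0.099]]
flat 0.64 [118.5, 0.5, 197.4, 111.9] 1929 [[0.148, 0.249, 0.01], [0.201, 0.311, 0.022], [0.259, 0.359, 0.027]]
flat 0.36 [18.5, 65.2, 398.4, 324.3] 40784 [[0.351, 0.139, 0.009], [0.434, 0.237, 0.084], [0.51, 0.3, 0.203]]
```

View pics/w1.png

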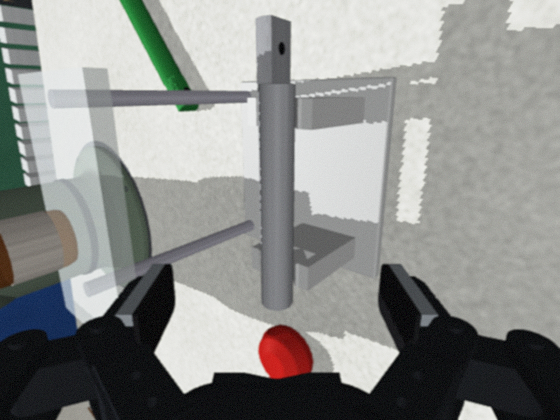

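The wrist view shows the bar upright at columns 255-295, its D end at the top with the hole at (281,47), and both pads clear of it. I'll fit the axis and measure the flat's angle.

```bash
python3 - <<'E'
from h import *
from scipy.optimize import least_squares
st=bot.observe(); z=np.load("w1.npz"); im,d=z["im"],z["d"]
m=np.zeros(d.shape,bool); m[10:312,248:300]=1
P,uv=pts("wrist",d,m,st)
k=(P[:,2]>.055)&(P[:,2]<.11)&(abs(P[:,0]-.459+.145*(P[:,1]-.23))<.022); P=P[k];uv=uv[k]
def f(p,P):
    u=np.array([p[1],1,p[3]]);u/=np.linalg.norm(u);w=P-[p[0],.23,p[2]];w=w-np.outer(w@u,u);return np.linalg.norm(w,axis=1)-.013
k=P[:,1]<.28
r=least_squares(lambda p:f(p,P[k]),[.459,-.145,.085,0],loss="soft_l1",f_scale=.001);p=r.x
print(p.round(4),np.std(r.fun))
u=np.array([p[1],1,p[3]]);u/=np.linalg.norm(u)
s=(P-[p[0],.23,p[2]])@u; print("ends",np.percentile(s,[0,.3,99.7,100]).round(4))
ex=np.cross(u,[0,0,1]);ex/=np.linalg.norm(ex);ez=np.cross(ex,u)
print("ex",ex)
q=P-[p[0],.23,p[2]]
for a,b in ((.0,.04),(.077,.085),(.088,.105)):
    kk=(s>a)&(s<b); X,Z=q[kk]@ex,q[kk]@ez
    ang=np.degrees(np.arctan2(Z,X)); rr=np.hypot(X,Z)*1000
    print(a,b,kk.sum())
    for A in range(-60,190,12):
        g=(ang>=A)&(ang<A+12)
        if g.sum()>4: print("  ",A,g.sum(),np.median(rr[g]).round(1),np.median(im[uv[kk][g][:,1],uv[kk][g][:,0]].mean(1)))
# hole
ys,xs=np.nonzero(im[30:65,270:292].mean(2)<60); print("hole px",xs.mean()+270,ys.mean()+30,len(xs))
h=np.array([xs.mean()+270,ys.mean()+30])
i=np.argsort(np.linalg.norm(uv-h,axis=1))[:60]; print("near hole X,Z mm",np.median(np.c_[q[i]@ex,q[i]@ez,s[i]],0)*1000)
K,D,R,t=cam("wrist",st);n=cv2.undistortPoints(h[None,None],K,D)[0,0];c=-R.T@t;ray=R.T@np.r_[n,1]
print("cam X,Z,s", ((c-[p[0],.23,p[2]])@np.c_[ex,ez,u]).round(3),"ray",(ray@np.c_[ex,ez,u]).round(3))
E
```

```text
[ 0.4584 -0.1502  0.0849  0.0006] 0.001678402175023456
ends [-0.1001 -0.0981  0.1101  0.1106]
ex [ 0.98891085  0.14851037 -0.        ]
0.0 0.04 2045
   -48 5 12.8 162.66666666666666
   -36 44 12.8 159.83333333333331
   -24 61 12.7 101.66666666666667
   -12 115 13.0 92.0
   0 148 12.9 103.0
   12 172 13.1 115.66666666666667
   24 219 13.0 122.33333333333333
   36 205 13.1 130.66666666666666
   48 235 13.1 133.33333333333334
   60 232 13.0 125.16666666666666
   72 191 13.1 121.66666666666667
   84 168 12.9 113.66666666666666
   96 125 13.0 101.66666666666667
   108 71 12.8 108.66666666666667
   120 53 12.8 161.0
0.077 0.085 444
   -60 16 6.2 91.5
   -48 8 5.4 91.33333333333333
   -36 15 4.7 93.66666666666667
   -24 9 4.3 93.66666666666667
   -12 12 4.2 92.66666666666666
   12 15 4.6 92.0
   24 11 5.5 93.0
   36 24 6.5 93.66666666666667
   48 47 9.5 91.33333333333333
   60 64 13.2 111.0
   72 47 13.3 116.33333333333333
   84 36 13.0 117.33333333333333
   96 36 13.2 121.0
   108 24 13.2 124.33333333333334
   120 5 13.3 151.0
   132 9 13.4 199.0
0.088 0.105 1006
   -60 32 6.2 89.5
   -48 29 5.4 89.33333333333333
   -36 19 4.7 91.66666666666667
   -24 24 4.4 50.33333333333333
   -12 22 4.4 68.83333333333333
   0 16 4.7 91.83333333333334
   12 28 5.0 82.66666666666666
   24 35 5.5 88.66666666666667
   36 54 6.7 91.5
   48 113 9.5 91.0
   60 139 13.1 132.33333333333334
   72 114 13.2 170.0
   84 86 13.3 173.0
   96 70 13.2 175.66666666666666
   108 49 13.0 175.33333333333334
   120 36 13.2 183.16666666666669
hole px 281.4179104477612 48.059701492537314 67
near hole X,Z mm [ 4.5909113  -0.26370316 92.42820381]
cam X,Z,s [0.162 0.193 0.064] ray [-0.685 -0.841  0.124]
```

```bash
python3 - <<'E'
from h import *
z=np.load("w1.npz")
O=np.array([.4584,.23,.0849]);u=np.array([-.1485,.989,0])
O=O+u*(-.0145);G=O+u*.005
R=toolR(.149,np.radians(40)); zz=R.apply([0,0,1])
print(O,goal(G+zz*.022,R))
# plane fit of flat
st=bot.observe();m=np.zeros(z["d"].shape,bool);m[10:80,248:300]=1
P,uv=pts("wrist",z["d"],m,st);s=(P-O)@u;ex=np.array([.989,.1485,0]);X=(P-O)@ex;Z=(P-O)[:,2];k=(s>.092)&(s<.12)
k&=(np.hypot(X,Z)<.0105)
for _ in range(3):
    c=np.polyfit(Z[k],X[k],1);r=X-np.polyval(c,Z);k&=abs(r)<.0015
print("flat elev deg",np.degrees(np.arctan2(-c[0],1)),"dist",c[1]*1000,k.sum())
E
```

```text
[0.46055325 0.2156595  0.0849    ] ([0.1, -0.05, 13.04], [0.0, -0.003, -0.004])
flat elev deg -8.54080373177576 dist 4.284014044236271 687
```

>>> move_arm([
  [[0.1,0,3],[0,-0.003,-0.004],100],
  [[0.1,0,6],[0,-0.003,-0.004],100],
  [[0.1,0,8.5],[0,-0.003,-0.004],100],
  [[0.1,0,10.5],[0,-0.003,-0.004],100],
  [[0.1,0,12],[0,-0.003,-0.004],100],
  [[0.1,0,13],[0,-0.003,-0.004],100],
  [[0.1,0,13],[0,-0.003,-0.004],100],
  [[0.1,0,13],[0,-0.003,-0.004],40],
  [[0.1,0,13],[0,-0.003,-0.004],40],
  [[0.1,0,13],[0,-0.003,-0.004],40],
], squeeze=30)

```text
clock: 2.93
position: [0.447, 0.2191, 0.0683]
tool_rot: [-2.445, -0.0, 1.721]
force: [0.5, -0.0, -0.3]
grip_width: 0.0518
finger_force: 0.0
```

>>> move_arm([
  [[0,0,0],[0,0,0],0],
  [[0,0,0],[0,0,0],0],
  [[0,0,0],[0,0,0],0],
  [[0,0,0],[0,0,0],0],
  [[0,0,0],[0,0,0],0],
  [[0,0,0],[0,0,0],0],
], squeeze=60)

```text
clock: 3.43
position: [0.4466, 0.219, 0.0681]
tool_rot: [-2.444, -0.0, 1.721]
force: [3.0, -0.1, 5.9]
grip_width: 0.0247
finger_force: 58.6
```

>>> move_arm([
  [[0,-0.3,-0.4],[0,0,0],0],
  [[0,-0.7,-0.8],[0,0,0],0],
  [[0,-1.3,-1.5],[0,0,0],0],
  [[0,-1.3,-3.5],[0,0,0],0],
  [[0,-1.3,-6],[0,0,0],0],
  [[0,-1.3,-9],[0,0,0],0],
  [[0,-1.3,-12],[0,0,0],0],
  [[0,-1.3,-14],[0,0,0],0],
  [[0,-1.3,-14],[0,0,0],0],
  [[0,-1.3,-14],[0,0,0],0],
])

```text
clock: 4.27
position: [0.5256, 0.2309, 0.1839]
tool_rot: [-2.445, -0.0, 1.721]
force: [-0.5, 0.1, -4.8]
grip_width: 0.0244
finger_force: 59.8
```

```bash
python3 - <<'E'
from h import *
st=bot.observe(); print(st["position"],st["tool_rot"],st["qpos"].round(2),st["grip_width"],st["finger_force"],st["force"])
yaw=.216; S=np.array([.452,-.1725,0])
for L,h in ((0,.27),(-20,.27)):
  R=toolR(yaw,np.radians(L));z=R.apply([0,0,1]);u=R.apply([1,0,0])
  T=S+[0,0,h]+u*.005+z*.022; print(L,T.round(3),goal(T,R))
E
```

```text
[0.52556236 0.23090278 0.18394902] [-2.44460899e+00 -2.04005464e-04  1.72066453e+00] [-0.35  0.9  -0.13  1.2  -0.1   1.71 -0.3 ] 0.024433271616038723 59.76912081241608 [-0.52568642  0.06618916 -4.774949  ]
0 [ 0.451 -0.168  0.248] ([-38.29, -14.34, 3.64], [-0.697, -0.023, -0.063])
-20 [ 0.458 -0.166  0.249] ([-38.24, -13.85, 3.06], [-1.046, -0.012, -0.068])
```

>>> move_arm([
  [[-1,-2,-2.5],[0,0,0],0],
  [[-4,-4,-4],[0,0,0],0],
  [[-7.5,-5,-4],[-0.05,0,0],0],
  [[-11,-6,-3.5],[-0.12,0,-0.01],0],
  [[-14.5,-7,-3],[-0.2,-0.01,-0.02],0],
  [[-18,-8,-2.5],[-0.3,-0.01,-0.03],0],
  [[-21.5,-9,-2],[-0.38,-0.01,-0.04],0],
  [[-25,-10,-1],[-0.46,-0.015,-0.045],0],
  [[-28.5,-11,0],[-0.54,-0.02,-0.05],0],
  [[-32,-12,1.2],[-0.62,-0.02,-0.06],0],
  [[-35.5,-13.3,2.4],[-0.697,-0.023,-0.063],0],
  [[-38.3,-14.3,3.6],[-0.697,-0.023,-0.063],0],
  [[-38.3,-14.3,3.6],[-0.697,-0.023,-0.063],0],
  [[-38.3,-14.3,3.6],[-0.697,-0.023,-0.063],0],
  [[-38.3,-14.3,3.6],[-0.697,-0.023,-0.063],0],
  [[-38.3,-14.3,3.6],[-0.697,-0.023,-0.063],0],
  [[-38.3,-14.3,3.6],[-0.697,-0.023,-0.063],0],
])

```text
clock: 5.68
position: [0.4515, -0.1665, 0.2474]
tool_rot: [-3.14, -0.0, 1.788]
force: [0.5, 0.6, -3.9]
grip_width: 0.0242
finger_force: 60.1
```

```bash
python3 - <<'E'
from h import *
st=bot.observe(); print(st["position"],st["tool_rot"],st["qpos"].round(2),st["grip_width"],st["finger_force"],st["clock"])
im,d=bot.grab_frame("wrist"); np.savez("w2.npz",im=im,d=d); cv2.imwrite("pics/w2.png",im[:,:,::-1])
for r in bot.trace("wrist","stand"):
    P,_=pts("wrist",d,r["mask"],st); print(r["conf"],r["bbox"],np.percentile(P,[2,98],0).round(3).tolist())
    for lo,hi in ((.004,.016),(.074,.09)):
        Q=P[(P[:,2]>lo)&(P[:,2]<hi)]
        if len(Q)>20: print(lo,len(Q),cv2.minAreaRect((Q[:,:2]*1000).astype(np.float32)))
P,uv=pts("wrist",d,None,st)
k=(P[:,2]>.12)&(np.linalg.norm(P-st["position"],axis=1)<.16); print(k.sum())
E
```

```text
[ 0.4515052  -0.16652102  0.24739409] [-3.13991687e+00 -4.79089430e-04  1.78849732e+00] [ 0.26  0.27 -0.04  1.95  0.01  0.92  0.43] 0.024156246912819635 60.12959361076355 5.6833
0.72 [233.8, 91.5, 320.3, 241.2] [[0.392, -0.256, 0.009], [0.507, -0.1, 0.012]]
0.004 698 ((451.2339782714844, -172.48666381835938), (90.06866455078125, 165.75013732910156), 12.775792121887207)
73849
```

View pics/w2.png

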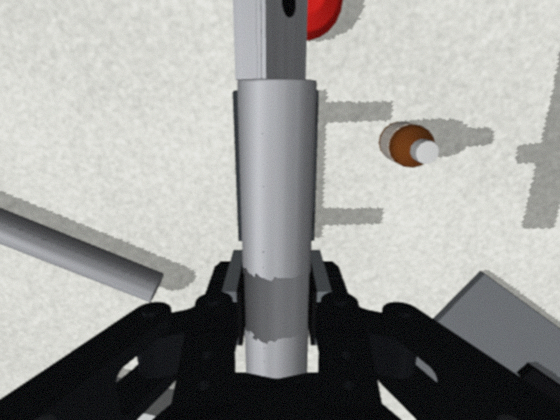

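The wrist view shows the bar held straight between the pads, aligned with the stand's base (its edges at columns 234-319). The flat with its hole is at the top right (290,8). I'll fit the bar in the hand before lowering.

```bash
cat >> h.py <<'E'
from scipy.optimize import least_squares
def bar(d,st,p0,u0):
    """fit bar axis near point p0 dir u0: returns point, dir, flat elevation (deg from stand/rack +x), s-range rel p0"""
    P,uv=pts("wrist",d,None,st); u0=u0/np.linalg.norm(u0)
    w=P-p0; s=w@u0; k=(np.linalg.norm(w-np.outer(s,u0),axis=1)<.022)&(abs(s)<.14); P=P[k]; s=s[k]
    a=np.cross(u0,[0,0,1]);a/=np.linalg.norm(a);b=np.cross(a,u0)
    def dirn(p): v=u0+p[2]*a+p[3]*b; return v/np.linalg.norm(v)
    def f(p,Q): v=dirn(p);w=Q-(p0+p[0]*a+p[1]*b);w=w-np.outer(w@v,v);return np.linalg.norm(w,axis=1)-.013
    g=(s>.03)&(s<.078)
    p=least_squares(lambda p:f(p,P[g]),[0,0,0,0],loss="soft_l1",f_scale=.0007).x
    c=p0+p[0]*a+p[1]*b;u=dirn(p);ex=np.cross(u,[0,0,1]);ex/=np.linalg.norm(ex);ez=np.cross(ex,u)
    w=P-c;s=w@u;X=w@ex;Z=w@ez;rr=np.hypot(X,Z)
    k=(s>.088)&(s<.122)&(rr<.0105)
    best=None
    if k.sum()>50:
        T=np.c_[X,Z][k]
        r=least_squares(lambda q:T@[np.cos(q[0]),np.sin(q[0])]-q[1],[np.arctan2(*T.mean(0)[::-1]),.004],loss="soft_l1",f_scale=.0005).x
        best=(np.degrees(r[0]).round(2),r[1].round(5),k.sum())
    return c,u,best,np.percentile(s[rr<.0145],[.3,99.7]).round(4)
E
python3 - <<'E'
from h import *
st=bot.observe();d=np.load("w2.npz")["d"]
R=Ro.from_euler('xyz',st["tool_rot"]);ux=R.apply([1,0,0]);z=R.apply([0,0,1])
p0=np.array(st["position"])-z*.022-ux*.005
c,u,b,e=bar(d,st,p0,ux); print("c",c,"in tool",R.inv().apply(c-st["position"]).round(4),"u in tool",R.inv().apply(u).round(4),b,e)
S=np.array([.4513,-.1725,.085]);yaw=.222
for L in (0,-20):
  Rt=toolR(yaw,np.radians(L))
  off=R.inv().apply(c-st["position"]); off[0]=-.005
  for h in (.03,0):
    print(L,h,goal(S+[0,0,h]-Rt.apply(off),Rt,st))
E
```

```text
c [ 0.45226587 -0.17180157  0.26967753] in tool [-0.005  -0.0004 -0.0222] u in tool [ 1.      0.0019 -0.0016] (np.float64(31.75), np.float64(0.00415), np.int64(2102)) [-0.0251  0.1068]
0 0.03 ([-0.05, -0.09, 15.47], [-0.002, -0.0, -0.005])
0 0 ([-0.05, -0.08, 18.47], [-0.002, -0.0, -0.005])
-20 0.03 ([-0.05, 0.67, 15.32], [-0.351, 0.001, -0.005])
-20 0 ([-0.05, 0.68, 18.32], [-0.351, 0.001, -0.005])
```

>>> move_arm([
  [[0,0.3,3],[-0.1,0,-0.003],0],
  [[0,0.5,6],[-0.2,0,-0.005],0],
  [[0,0.7,9],[-0.3,0,-0.005],0],
  [[0,0.7,12],[-0.351,0,-0.005],0],
  [[0,0.7,14],[-0.351,0,-0.005],0],
  [[0,0.7,15.3],[-0.351,0,-0.005],0],
  [[0,0.7,16.5],[-0.351,0,-0.005],0],
  [[0,0.7,17.2],[-0.351,0,-0.005],0],
  [[0,0.7,17.5],[-0.351,0,-0.005],0],
  [[0,0.7,17.5],[-0.351,0,-0.005],0],
  [[0,0.7,17.5],[-0.351,0,-0.005],0],
  [[0,0.7,17.5],[-0.351,0,-0.005],0],
])

```text
clock: 6.78
position: [0.4598, -0.1673, 0.0763]
tool_rot: [2.796, -0.005, 1.79]
force: [0.2, 0.2, -4.0]
grip_width: 0.0242
finger_force: 60.3
```

```bash
python3 - <<'E'
from h import *
st=bot.observe(); print(st["position"],st["tool_rot"],st["qpos"].round(2),st["grip_width"],st["force"])
im,d=bot.grab_frame("wrist"); np.savez("w3.npz",im=im,d=d)
R=Ro.from_euler('xyz',st["tool_rot"]);ux=R.apply([1,0,0]);z=R.apply([0,0,1])
c,u,b,e=bar(d,st,np.array(st["position"])-z*.022-ux*.005,ux); print(c,u,np.arctan2(-u[0],u[1]),b,e)
# stand base edges
for r in bot.trace("wrist","stand"):
    P,_=pts("wrist",d,r["mask"],st)
    for lo,hi in ((.004,.016),(.06,.09)):
        Q=P[(P[:,2]>lo)&(P[:,2]<hi)]
        if len(Q)>20: print(r["conf"],lo,len(Q),cv2.minAreaRect((Q[:,:2]*1000).astype(np.float32)))
s,d2=bot.grab_frame("side"); s2,d3=bot.grab_frame("scene")
a=cv2.resize(s[170:240,270:330,::-1],None,fx=6.5,fy=6.5,interpolation=2);b=cv2.resize(s2[195:265,180:262,::-1],None,fx=4.8,fy=6.5*70*6.5/(70*6.5)/1 if 0 else 6.5,interpolation=2)
cv2.imwrite("pics/p3.png",np.hstack([a,b])[:,:800])
E
```

```text
[ 0.45984152 -0.16732863  0.07627898] [ 2.79635312 -0.00476897  1.79023413] [ 0.41  0.51 -0.07  2.29 -1.26  0.16  1.81] 0.02418055142634519 [ 0.15587354  0.22432881 -3.95042719]
[ 0.4534269  -0.17398466  0.0972511 ] [-0.21711408  0.97612847  0.00588893] 0.21886091214002945 (np.float64(51.58), np.float64(0.00421), np.int64(2085)) [-0.0251  0.1069]
0.93 0.004 15332 ((430.4813537597656, -161.12710571289062), (54.949100494384766, 136.49705505371094), 12.48981761932373)
0.93 0.06 4673 ((449.6170654296875, -165.15090942382812), (58.86799240112305, 123.31212615966797), 12.513352394104004)
```

View pics/p3.png

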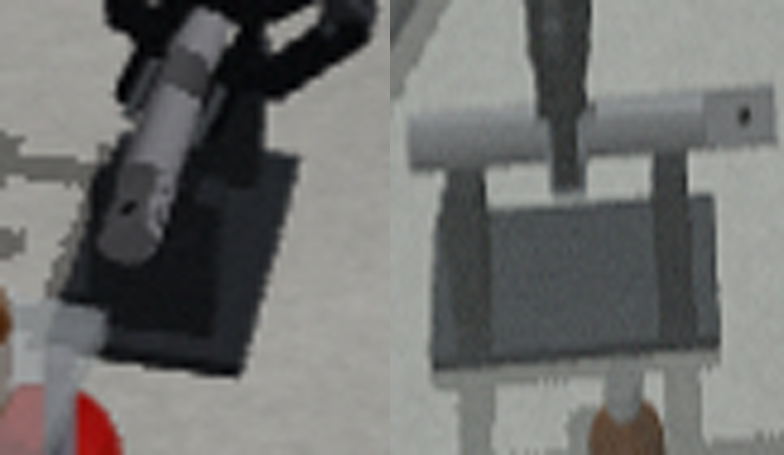

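The bar hangs level over both notches: side crop (170,140), scene crop (590,130). But joints 5 and 6 are at their ends with this lean, so I'll go back up to lean 0 and lay it from there.

```bash
python3 - <<'E'
from h import *
st=bot.observe()
S=np.array([.4513,-.1725,.085]);off=np.array([-.005,-.0004,-.0222])
R=toolR(.222,0)
for h in (.05,.01): print(goal(S+[0,0,h]-R.apply(off),R,st),S+[0,0,h]-R.apply(off))
E
```

```text
([0.25, 0.37, -3.68], [0.346, -0.003, -0.003]) [ 0.45058928 -0.16753463  0.1128    ]
([0.24, -0.98, 0.08], [0.346, -0.003, -0.003]) [ 0.45058928 -0.16753463  0.0728    ]
```

>>> move_arm([
  [[0.1,0.6,-2],[0,0,0],0],
  [[0.2,1,-3.5],[0.1,0,0],0],
  [[0.25,0.6,-3.7],[0.22,0,0],0],
  [[0.25,0.4,-3.7],[0.346,-0.003,-0.003],0],
  [[0.25,0.4,-3.7],[0.346,-0.003,-0.003],0],
  [[0.25,0.4,-3.7],[0.346,-0.003,-0.003],0],
  [[0.25,0.4,-3.7],[0.346,-0.003,-0.003],0],
  [[0.25,0.4,-3.7],[0.346,-0.003,-0.003],0],
  [[0.25,0.4,-3.7],[0.346,-0.003,-0.003],0],
  [[0.25,0.4,-3.7],[0.346,-0.003,-0.003],0],
  [[0.25,0.4,-3.7],[0.346,-0.003,-0.003],0],
  [[0.25,0.4,-3.7],[0.346,-0.003,-0.003],0],
])

```text
clock: 7.98
position: [0.4499, -0.1682, 0.1127]
tool_rot: [3.141, -0.0, 1.793]
force: [0.1, -0.7, -3.7]
grip_width: 0.0242
finger_force: 60.4
```

```bash
python3 - <<'E'
from h import *
st=bot.observe(); print(st["position"],st["tool_rot"],st["qpos"].round(2),st["grip_width"],st["force"])
im,d=bot.grab_frame("wrist")
R=Ro.from_euler('xyz',st["tool_rot"]);ux=R.apply([1,0,0]);z=R.apply([0,0,1])
c,u,b,e=bar(d,st,np.array(st["position"])-z*.022-ux*.005,ux); print(c,u,np.arctan2(-u[0],u[1]),b,e)
S=np.array([.4513,-.1725,.085]);off=R.inv().apply(c-st["position"]);off[0]=-.005;R2=toolR(.222,0)
for h in (.004,0): print(goal(S+[0,0,h]-R2.apply(off),R2,st))
E
```

```text
[ 0.44990582 -0.16818262  0.11270225] [ 3.14137855e+00 -4.26686567e-04  1.79288074e+00] [-0.25  0.58  0.67  2.1  -0.6   0.65  1.05] 0.02418997960381173 [ 0.12051619 -0.70465979 -3.6944426 ]
[ 0.4506004  -0.17316138  0.13492125] [-0.21805093  0.97593651  0.00131518] 0.219817086216975 (np.float64(31.94), np.float64(0.00417), np.int64(2107)) [-0.0252  0.1068]
([0.05, 0.08, 4.59], [0.0, -0.0, 0.0])
([0.05, 0.08, 4.99], [0.0, -0.0, 0.0])
```

>>> move_arm([
  [[0.05,0.08,1.5],[0,0,0],0],
  [[0.05,0.08,2.8],[0,0,0],0],
  [[0.05,0.08,3.8],[0,0,0],0],
  [[0.05,0.08,4.3],[0,0,0],0],
  [[0.05,0.08,4.6],[0,0,0],0],
  [[0.05,0.08,4.8],[0,0,0],0],
  [[0.05,0.08,4.8],[0,0,0],0],
  [[0.05,0.08,4.8],[0,0,0],0],
])

```text
clock: 8.7
position: [0.4512, -0.167, 0.0649]
tool_rot: [-3.141, 0.001, 1.795]
force: [0.7, -0.7, -3.7]
grip_width: 0.0242
finger_force: 60.5
```

>>> move_arm([
  [[0,0,0.1],[0,0,0],0],
  [[0,0,0.2],[0,0,0],0],
  [[0,0,0.2],[0,0,0],0],
  [[0,0,0.2],[0,0,0],0],
])

```text
clock: 9.03
position: [0.4508, -0.1672, 0.0632]
tool_rot: [-3.141, 0.0, 1.795]
force: [-7.5, 0.4, 15.5]
grip_width: 0.0243
finger_force: 62.3
```

>>> move_arm([
  [[0,0,-0.1],[0,0,0],0],
  [[0,0,-0.1],[0,0,0],45],
  [[0,0,-0.1],[0,0,0],45],
  [[0,0,-0.1],[0,0,0],65],
  [[0,0,-0.1],[0,0,0],65],
  [[0,0,-0.1],[0,0,0],65],
  [[0,0,-0.1],[0,0,0],65],
])

```text
clock: 9.62
position: [0.4511, -0.1669, 0.0635]
tool_rot: [-3.141, 0.0, 1.795]
force: [-0.7, -0.7, -0.4]
grip_width: 0.056
finger_force: 0.0
```

```bash
python3 - <<'E'
from h import *
st=bot.observe(); print(st["position"],st["tool_rot"],st["qpos"].round(2),st["grip_width"],st["force"])
im,d=bot.grab_frame("wrist")
R=Ro.from_euler('xyz',st["tool_rot"]);ux=R.apply([1,0,0]);z=R.apply([0,0,1])
c,u,b,e=bar(d,st,np.array(st["position"])-z*.022-ux*.005,ux); print(c,u,np.arctan2(-u[0],u[1]),b,e)
print(R.inv().apply(c-st["position"]))
for L in (30,0):
    R2=toolR(np.arctan2(-u[0],u[1]),np.radians(L)); print(goal(c+u*.005+R2.apply([0,0,.0222]),R2,st))
E
```

```text
[ 0.45108712 -0.16688984  0.06352708] [-3.14065967e+00  4.41338766e-04  1.79528986e+00] [-0.18  0.66  0.57  2.12 -0.68  0.55  1.11] 0.055950543979409004 [-0.65339083 -0.68173566 -0.3888272 ]
[ 0.45103053 -0.17202162  0.08527425] [-0.21794971  0.97595892 -0.00145013] 0.21971341677832032 (np.float64(37.17), np.float64(0.00412), np.int64(2463)) [-0.0254  0.107 ]
[-0.005      -0.00121786 -0.02174384]
([0.01, -1.23, -0.25], [0.523, 0.002, 0.005])
([0.0, -0.12, 0.05], [-0.001, 0.0, 0.005])
```

>>> move_arm([
  [[0,-0.35,0.05],[0.12,0,0.005],65],
  [[0,-0.65,0],[0.24,0,0.005],65],
  [[0,-0.9,-0.1],[0.36,0,0.005],65],
  [[0,-1.15,-0.2],[0.48,0.002,0.005],65],
  [[0,-1.37,-0.34],[0.6,0.003,0.004],65],
  [[0,-1.58,-0.5],[0.71,0.003,0.004],65],
  [[0,-1.69,-0.6],[0.785,0.003,0.004],65],
  [[0,-1.69,-0.6],[0.785,0.003,0.004],65],
  [[0,-1.69,-0.6],[0.785,0.003,0.004],65],
  [[0,-1.69,-0.6],[0.785,0.003,0.004],65],
])

```text
clock: 10.5
position: [0.4343, -0.1711, 0.0698]
tool_rot: [-2.358, -0.0, 1.79]
force: [-0.0, -0.3, -0.1]
grip_width: 0.0554
finger_force: 0.0
```

```bash
python3 - <<'E'
from h import *
st=bot.observe(); print(st["position"],st["tool_rot"],st["qpos"].round(2),st["grip_width"],st["force"])
im,d=bot.grab_frame("wrist")
R=Ro.from_euler('xyz',st["tool_rot"]);ux=R.apply([1,0,0]);z=R.apply([0,0,1])
c,u,b,e=bar(d,st,np.array(st["position"])-z*.022-ux*.005,ux); print(c,u,np.arctan2(-u[0],u[1]),b,e)
print(R.inv().apply(c-st["position"]))
E
```

```text
[ 0.43429359 -0.17109512  0.06983433] [-2.35817979e+00 -4.16952570e-04  1.78963998e+00] [-0.36  1.11  0.78  1.62 -0.31  1.36  0.74] 0.055406539025298074 [-0.0053925  -0.28581062 -0.13532228]
[ 0.45078893 -0.1725553   0.08543545] [-0.21293248  0.97705701 -0.00440014] 0.21457740280272053 (np.float64(37.06), np.float64(0.00402), np.int64(4203)) [-0.0243  0.1063]
[-0.005       0.00017255 -0.02219445]
```

>>> move_arm([
  [[0,0,0],[0,0,0],40],
  [[0,0,0],[0,0,0],20],
  [[0,0,0],[0,0,0],0],
  [[0,0,0],[0,0,0],0],
  [[0,0,0],[0,0,0],0],
  [[0,0,0],[0,0,0],0],
], squeeze=40)

```text
clock: 11.05
position: [0.4349, -0.1707, 0.07]
tool_rot: [-2.356, -0.001, 1.791]
force: [3.3, 0.8, 7.3]
grip_width: 0.0252
finger_force: 39.2
```

>>> move_arm([
  [[0,0.22,-0.01],[-0.1,0,0],0],
  [[0,0.44,-0.04],[-0.2,0,0],0],
  [[0,0.66,-0.1],[-0.3,0,0],0],
  [[0,0.86,-0.18],[-0.4,0,0],0],
  [[0,1.06,-0.27],[-0.5,0,0],0],
  [[0,1.25,-0.39],[-0.6,0,0],0],
  [[0,1.43,-0.52],[-0.7,0,0],0],
  [[0,1.59,-0.67],[-0.8,0,0],0],
  [[0,1.7,-0.79],[-0.87,0,0],0],
  [[0,1.77,-0.88],[-0.924,0,0],0],
  [[0,1.77,-0.88],[-0.924,0,0],0],
  [[0,1.77,-0.88],[-0.924,0,0],0],
  [[0,1.77,-0.88],[-0.924,0,0],0],
])

```text
clock: 12.13
position: [0.453, -0.1668, 0.0633]
tool_rot: [3.004, -0.001, 1.79]
force: [1.8, -1.3, -1.8]
grip_width: 0.0248
finger_force: 40.4
```

```bash
python3 - <<'E'
from h import *
st=bot.observe(); print(st["position"],st["tool_rot"],st["qpos"].round(2),st["grip_width"],st["force"])
im,d=bot.grab_frame("wrist")
R=Ro.from_euler('xyz',st["tool_rot"]);ux=R.apply([1,0,0]);z=R.apply([0,0,1])
c,u,b,e=bar(d,st,np.array(st["position"])-z*.022-ux*.005,ux); print(c,u,np.arctan2(-u[0],u[1]),b,e)
print(R.inv().apply(c-st["position"]))
E
```

```text
[ 0.45304962 -0.16677356  0.06330932] [ 3.00447033e+00 -7.14385337e-04  1.79039268e+00] [-0.02  0.59  0.39  2.2  -0.84  0.38  1.3 ] 0.02481747583192846 [ 1.75561254 -1.33116553 -1.8238884 ]
[ 0.45081279 -0.17241218  0.08563461] [-0.21705067  0.9761473  -0.005046  ] 0.21879491906581522 (np.float64(88.87), np.float64(0.00438), np.int64(4127)) [-0.0246  0.1063]
[-0.005      -0.00032718 -0.02258559]
```

>>> move_arm([
  [[0,0.04,0.05],[-0.018,0,0],0],
  [[0,0.04,0.05],[-0.018,0,0],0],
  [[0,0.04,0.05],[-0.018,0,0],45],
  [[0,0.04,0.05],[-0.018,0,0],45],
  [[0,0.04,0.05],[-0.018,0,0],65],
  [[0,0.04,0.05],[-0.018,0,0],65],
  [[0,0.04,0.05],[-0.018,0,0],65],
  [[0,0.04,0.05],[-0.018,0,0],65],
])

```text
clock: 12.85
position: [0.4533, -0.1664, 0.0627]
tool_rot: [2.986, -0.001, 1.791]
force: [0.1, 0.2, 0.6]
grip_width: 0.0556
finger_force: 0.0
```

```bash
python3 - <<'E'
from h import *
st=bot.observe(); print(st["position"],st["tool_rot"],st["qpos"].round(2),st["grip_width"],st["force"])
im,d=bot.grab_frame("wrist")
R=Ro.from_euler('xyz',st["tool_rot"]);ux=R.apply([1,0,0]);z=R.apply([0,0,1])
c,u,b,e=bar(d,st,np.array(st["position"])-z*.022-ux*.005,ux); print(c,u,np.arctan2(-u[0],u[1]),b,e)
print(R.inv().apply(c-st["position"]))
E
```

```text
[ 0.45328337 -0.16637091  0.06268432] [ 2.98595754e+00 -8.44090197e-04  1.79084728e+00] [ 0.01  0.58  0.36  2.21 -0.86  0.36  1.33] 0.05562263858616358 [0.12318671 0.21257988 0.56511608]
[ 0.45114545 -0.17199226  0.08535471] [-0.22214313  0.97500932 -0.00304125] 0.22401302102288578 (np.float64(89.96), np.float64(0.00445), np.int64(4119)) [-0.0244  0.1061]
[-0.005       0.00024139 -0.02291415]
```

>>> move_arm([
  [[0,0,0],[0,0,0],90],
  [[0,0,-0.5],[0,0,0],90],
  [[0,0,-1.5],[0,0,0],90],
  [[0,0,-3],[0,0,0],90],
  [[0,0,-5],[0,0,0],90],
  [[0,0,-8],[0,0,0],90],
  [[0,0,-11],[0,0,0],90],
  [[0,0,-14],[0,0,0],90],
  [[0,0,-14],[0,0,0],90],
  [[0,0,-14],[0,0,0],90],
])

```text
clock: 13.73
position: [0.4327, -0.1711, 0.2025]
tool_rot: [2.983, -0.0, 1.791]
force: [1.2, 0.6, -1.2]
grip_width: 0.0768
finger_force: 0.0
```

```bash
python3 - <<'E'
from h import *
st=bot.observe(); print(st["position"],st["qpos"].round(2),st["force"])
im,d=bot.grab_frame("wrist"); cv2.imwrite("pics/w9.png",im[:,:,::-1])
c,u,b,e=bar(d,st,np.array([.4511,-.172,.0853]),np.array([-.22,.975,0])); print(c,u,np.arctan2(-u[0],u[1]),b,e)
print("origin from D end", c+u*(e[1]-.125), "stand-frame y offset mm",1000*((c+u*(e[1]-.125)-[.4513,-.1725,.085])@u))
for r in bot.trace("wrist","stand")[:1]:
    P,_=pts("wrist",d,r["mask"],st);s=(P-[.4513,-.1725,.01])@u
    Q=P[(P[:,2]>.004)&(P[:,2]<.016)];print(len(Q),cv2.minAreaRect((Q[:,:2]*1000).astype(np.float32)))
E
```

```text
[ 0.43265124 -0.17109825  0.2025152 ] [-0.29  0.32  0.74  2.16 -0.51  0.67  1.02] [ 1.22233483  0.57143927 -1.17958282]
[ 0.45116391 -0.17198558  0.08529483] [-0.22073006  0.97533395 -0.00138556] 0.22256314672483038 (np.float64(89.63), np.float64(0.00435), np.int64(1472)) [-0.0848  0.1236]
origin from D end [ 0.45147293 -0.17335105  0.08529677] stand-frame y offset mm -0.8686373538381226
7405 ((451.5224609375, -173.42935180664062), (90.03518676757812, 169.68504333496094), 12.700992584228516)
```

View pics/w9.png

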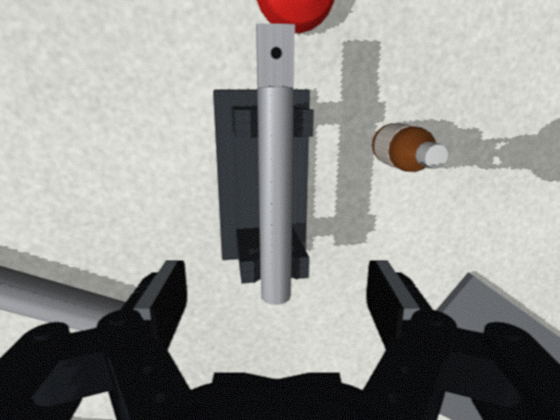

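The wrist view shows the bar lying in both notches (column 275, rows 25-303) with the flat and its hole (276,53) facing up. It measures 89.6-90° and sits within about 1 mm of the stand's middle, and the gripper is clear. Handing in.

```bash
python3 -c "
from workcell import bot
print(bot.job_done())"
```

```text
the job is handed in; nothing more can be done
None
```

The spindle is lying on its own in the V-stand's notches, centred to about 1 mm, with its flat facing up to within about 0.5°; the gripper is clear and the job was handed in at about 14 s.

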